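Rock the heavy ball tub to pour it into the tray

TASK

Stand the black dice cup on the steel coaster to clear the space in front of the storage cube, then set the empty wooden tray flat in that space, under the tub's scoop lip. Using its bar handle, rock the heavy blue tub forward on its front base edge (do not lift it off the cube) until all three balls have rolled into the tray, then rock it back to stand flat on the cube. Do not touch the balls with the gripper, and leave the TV remote and the mouse where they are.

Things in the scene. Friction and masses are not known exactly. Their poses are not given: they have to be found in the camera images.
- cube: Fixed grey plastic storage cube module, 240 x 240 mm plan, 120 mm high, with a white tilt-out bin front that stays shut (no part of it moves). Origin: centre of its underside. Its +y axis points out of the bin front (roughly to world +y), +z up. It stands on the work surface and does not move in an episode.
- cube_front_edge (a point): Middle of the top front edge of the cube (120 mm along cube +y, 120 mm up); axes as the cube's.
- catch (a point): Point on the work surface 175 mm out from the middle of the cube's front face, in the space under the tub's lip: the tray's centre belongs here (within 50 mm), its sides parallel to the cube's. The dice cup stands near here at the start.
- tub: Heavy blue plastic tub on a black weighted base, loose on top of the cube, about 1.4 kg (varies). Origin: centre of its underside; base 150 mm (x) by 130 mm (y); +y is the pouring side and agrees with the cube's +y within 0.05 rad. Walls 6 mm; inner floor 30 mm up; back and side walls 115 mm high; the front wall starts 24 mm up above the front base edge and leans outward 40 degrees.
- tub_edge (a point): Middle of the tub's front base edge, the edge to rock on (tub y = +65 mm, z = 0), 8 to 22 mm behind the cube's front edge; tub axes. Balls roll out beyond about 55 degrees of forward tilt; 65 to 70 degrees (1.13 to 1.22 rad), reached slowly so that they roll out gently, empties it and clears the cube. Past roughly 60 degrees it would fall forward by itself: keep hold of the handle there and back.
- tub_handle (a point): Middle of the tub's horizontal steel bar handle: round bar 14 mm thick, along the tub's x, 100 mm between its end stays, 50 mm behind the back wall (36 to 43 mm of free space each side), at tub y = -115 mm, z = 90 mm. Rigid on the tub; being round it can turn between finger pads that pinch it across the tub's y. About 6 N upward starts the tub rocking.
- tub_lip (a point): Middle of the tub's front lip, tub y = +133 mm, z = 105 mm.
- ball1_center (a point): Centre of the red ball, 58 mm diameter, 80 g, inside the tub at the start.
- ball2_center (a point): Centre of the yellow ball, 58 mm diameter, 80 g, inside the tub at the start.
- ball3_center (a point): Centre of the green ball, 58 mm diameter, 80 g, inside the tub at the start.
- tray: Empty wooden tray, loose, about 0.35 kg, 200 mm along its x, 220 mm along its y, walls 8 mm thick and 55 mm high all round, floor 6 mm thick. Origin: centre of its underside. At the start it lies to the left (+y) of the work, its axes within 0.2 rad of the world's; it and the coaster may have swapped places.
- tray_centre (a point): Centre of the tray, 27.5 mm above its underside; axes as the tray's.
- coaster_top (a point): Centre of the top of the round stainless steel coaster, 96 mm diameter, 5 mm thick, loose, lying on the work surface.
- cup_centre (a point): Centre (half-way up) of the open black plastic dice cup, 85 mm high, 60 mm diameter at the foot widening to 66 mm at the rim, 120 g, standing upright, empty.
- remote_centre (a point): Centre of the black TV remote, 45 x 180 x 18 mm (x, y, z), lying about 170 mm to the +x side of the cube's middle line, beside the cube's front corner. To be left alone.
- mouse_centre (a point): Centre of the blue wireless mouse, 58 x 100 x 34 mm (x, y, z), about 185 mm to the -x side of the cube's middle line, beside the cube's front corner. To be left alone.

How it is judged:
By the outcome, as a careful person would: the job done as asked, in the order asked, and still so for the second after the job is handed in, with the robot touching nothing.
It also fails if it takes over 72 s, if anything falls off the work surface, if the arm or the gripper's body presses on something with over 40 N, if the wrist force passes 120 N, or if a joint passes its speed limit or range.

ROBOT

A 6-joint arm with a two-finger parallel gripper is mounted at the origin on the work surface. World frame = base frame: x ahead of the robot, y to its left, z up, the work surface at z = 0. Lengths are in mm, angles in rad, forces in N, time in s.
With the tool pointing down it reaches from about 350 to 875 mm from the base axis. Payload 4.2 kg.
Tool frame: the origin (TCP) lies at the very end of the fingers, on their centre line; the grasp point (between the pads) lies 19 mm behind it; z points along the fingers, y is the direction in which the jaws open and shut (so a half turn about z gives the same grasp; the last joint's range is limited). The gripper opens to 85 mm and grips with 20 to 120 N. Pads are 22 mm wide; open, the fingers measure 114 mm over their backs; the gripper's body (76 mm by 85 mm) begins 54 mm behind the grasp point. The pads swing forward as they close: fully open they stand 13 mm farther back than shut.
Start: joints at [-0.924, 0.385, 0.008, 0, -1.194, -0.259], TCP at [236.359, -578.562, 231.312] pointing down, gripper open.
Joint ranges: [-3.14, 3.14], [-1.21, 2.06], [-1.07, 1.41], [-3.16, 2.05], [-2.99, -0.16], [-3.1, 3.1]. Speed limits (rad/s): [2.79, 2.79, 3.14, 3.14, 3.14, 3.14].

INTERFACE

Orientations are given as a unit quaternion [x, y, z, w].
In Python, from bench import telemetry, eyes, arm gives the robot as it stands. The module is installed in compiled form; this text tells all that it offers.
- The arm moves only by the tool move_arm, never from a script. Its argument "deltas" is text: rows parted by semicolons, each of 6 numbers parted by spaces: the shift along the tool's x, y, z in cm, then the turn, a rotation vector about the tool's x, y, z in rad. A call has 1 to 12 rows; each row shifts and turns the commanded pose from where the row before left it, along the tool's axes as they then stand; what a row does not reach is not made up. A row lasts 1/8 s, in which the tool goes at most 62.5 mm and 10.7 degrees, less where a joint would pass 70% of its speed; a pose out of reach is approached as far as the arm can. A call is refused whole if a number of a shift passes 6.25 or a number of a turn 0.188, either way. A call with a gripper value outside its range is refused whole. "grip" is the finger opening in cm, from 0 to 8.54, set as the call begins (left out, the last holds). The fingers move at their own pace and stop on an object; the grip force is fixed at half the most. Time passes only in rows, so rows that do not move let the fingers close. It gives the time, the measured TCP pose, the force and the opening at its end, in the units of the state.
- telemetry.read_state(): the state, without advancing time (a new reading comes with each control period).
- eyes.get_image(name): name is "scene" or "top" or "wrist"; returns a dict with "pixels" (384x512x3 uint8, blue, green, red), "range_z" (384x512 float32, mm along the optical axis (not along the pixel's ray), 0 where there is no reading), "fx", "fy", "cx", "cy" (pixels), "origin" and "orientation" of the camera in the world; the wrist camera has in their place "tool_from_camera" (4x4, takes a point from camera to tool coordinates, whose origin is the TCP and whose axes are the flange's). Camera axes: x right, y up, looking along -z (the intrinsics and any distortion apply to the point x, -y, -z); pixel columns grow to the right and rows downward; lengths in mm; the calibration is good to about 2 mm. The wrist camera is an equidistant fisheye: a pixel r from the principal point sees the ray r / f radians off the axis. A picture is of the moment at which its call begins: read the wrist's pose just before it.
- arm.job_done(): hands the job in, once; it reports no verdict.
Trained networks look in a picture, given as the dict that the camera call returned (one of the last four; its "shot" number tells which), for a name from the list of things; names that differ only in an ending like _2 or _b are one class to them, and where a whole thing is asked for, a point or a joint stands for the part that bears it (a point fixed in the world has none). Each returns a list of dicts, best first, with "p" (0 to 1); they miss things now and then, are a little off and sometimes report something else, mostly with a low value. They report only what shows in the picture. A call takes as long as a camera call.
- eyes.boxes_of(picture, name): "point" ([x, y, z] in mm, in world coordinates, good to about 4 mm: the middle of the surface that is visible of it).
The state is a dict: "clock": time; "joints": joint angles; "joint_vel": joint speeds; "joint_efforts": joint torques, N m; "position": TCP position; "ee_rot": TCP orientation; "contact_force": force on the tool from outside, world axes, zero at the start; "wrist_torque": the same for the moment, N m; "gripper_width": finger opening in mm.
Only numpy, scipy, OpenCV 4.12 (cv2) and the standard library are available. Lean on these libraries where they do the work, as an engineer would, in place of code of your own. Each camera call takes 0.05 s, during which the arm holds its last target.

## Working session

There is one attempt and no reset: what is moved stays moved. The work goes in short steps, Python scripts to look and compute and a tool call to move; the robot and the scene stay as the last step left them, time stands still between calls to the robot, and variables do not carry over. Pictures are saved under pics/ and viewed, and the job is handed in when it is done.

Besides the shell and the picture viewer there is one more tool, called after ">>>" as name(argument=value, ...) on one line, values as JSON. move_arm: Moves the arm, as the interface text tells. Its arguments: {"type":"object","properties":{"deltas":{"type":"string"},"grip":{"type":"number"}},"required":["deltas"]}

```bash
mkdir -p pics; cat > h.py <<'E'
import numpy as np, cv2
from scipy.spatial.transform import Rotation as R
from bench import telemetry, eyes, arm
def st(): return telemetry.read_state()
def pts(im):
    # world points for static cameras
    h,w=im['range_z'].shape
    u,v=np.meshgrid(np.arange(w),np.arange(h))
    z=im['range_z']
    P=np.stack([(u-im['cx'])/im['fx']*z,-(v-im['cy'])/im['fy']*z,-z],-1)
    W=P@R.from_quat(im['orientation']).as_matrix().T+np.array(im['origin'])
    W[z==0]=np.nan
    return W
E
python3 - <<'E'
from h import *
s=st();print({k:np.round(v,3) for k,v in s.items()})
for n in ("scene","top"):
    im=eyes.get_image(n)
    cv2.imwrite(f'pics/{n}0.png',im['pixels'])
    np.savez(f'{n}0.npz',W=pts(im),px=im['pixels'])
    print(n,{k:v for k,v in im.items() if k not in('pixels','range_z')})
    for o in ['cube','tub','tub_handle','tray','coaster_top','cup_centre','remote_centre','mouse_centre','ball1_center']:
        print(o,[(np.round(b['point']).tolist(),round(b['p'],2)) for b in eyes.boxes_of(im,o)[:3]])
E
```

```text
{'clock': np.float64(0.0), 'joints': array([-0.924,  0.386,  0.007, -0.   , -1.194, -0.259]), 'joint_vel': array([-0.001,  0.   ,  0.001,  0.001, -0.002,  0.   ]), 'joint_efforts': array([-1.0000e-03, -3.9229e+01,  1.8840e+01,  4.1860e+00, -5.0000e-03,
        0.0000e+00]), 'position': array([ 236.136, -578.032,  230.206]), 'ee_rot': array([-0.193,  0.981,  0.001, -0.   ]), 'contact_force': array([0.051, 0.46 , 0.729]), 'wrist_torque': array([ 0.   , -0.023, -0.005]), 'gripper_width': np.float64(85.473)}
scene {'fx': 380.34587063613117, 'fy': 380.34587063613117, 'cx': 253.45679139288126, 'cy': 193.30343493032856, 'origin': array([ 1.20062035e+03, -4.45212630e-01,  7.63850610e+02]), 'orientation': array([0.25976964, 0.27099788, 0.6581903 , 0.65258364]), 'shot': 1}
cube [([719.0, -270.0, 104.0], 0.72)]
tub [([641.0, -221.0, 210.0], 0.89)]
tub_handle [([641.0, -220.0, 211.0], 0.66)]
tray [([433.0, 303.0, 11.0], 0.87)]
coaster_top [([654.0, 308.0, 3.0], 0.95)]
cup_centre [([713.0, 22.0, 55.0], 0.71)]
remote_centre [([802.0, -193.0, 18.0], 0.56), ([645.0, -259.0, 207.0], 0.38)]
mouse_centre [([477.0, -102.0, 31.0], 0.72)]
ball1_center []
top {'fx': 409.66608132810677, 'fy': 409.66608132810677, 'cx': 265.1863675946774, 'cy': 190.29298354939925, 'origin': array([ 440.39179457,  -21.8923428 , 1194.46633782]), 'orientation': array([-0.05717794,  0.05702475,  0.71180691, -0.69771755]), 'shot': 2}
cube [([535.0, -316.0, 121.0], 0.84)]
tub [([627.0, -207.0, 196.0], 0.57)]
tub_handle [([625.0, -204.0, 196.0], 0.65)]
tray [([433.0, 311.0, 4.0], 0.88)]
coaster_top [([647.0, 314.0, 7.0], 0.83), ([534.0, -320.0, 122.0], 0.41), ([796.0, -178.0, 16.0], 0.26)]
cup_centre [([708.0, 26.0, 37.0], 0.84)]
remote_centre [([797.0, -176.0, 15.0], 0.86)]
mouse_centre [([454.0, -121.0, 31.0], 0.6), ([536.0, -315.0, 124.0], 0.6)]
ball1_center [([575.0, -246.0, 199.0], 0.72)]
```

View pics/scene0.png

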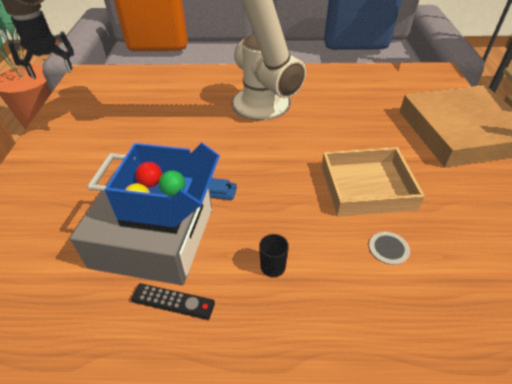

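View pics/top0.png

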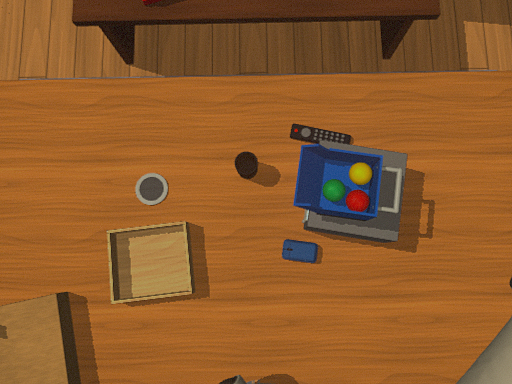

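The scene view shows the tub on the cube at (150,190), the cup at (273,255), the coaster at (389,248) and the tray at (370,180). The top view agrees. Next I'll fit the geometry from the depth images.

```bash
cat > fit.py <<'E'
from h import *
def rect(p):
    (c,s,a)=cv2.minAreaRect(p.astype(np.float32)); return np.round(c,1),np.round(s,1),round(a,2)
for n in("scene","top"):
    W=np.load(f'{n}0.npz')['W'].reshape(-1,3); W=W[~np.isnan(W[:,0])]
    def sel(x0,x1,y0,y1,z0,z1):
        m=(W[:,0]>x0)&(W[:,0]<x1)&(W[:,1]>y0)&(W[:,1]<y1)&(W[:,2]>z0)&(W[:,2]<z1);return W[m]
    print(n)
    p=sel(480,900,-480,-60,114,126);print('cubetop',len(p),rect(p[:,:2]),p[:,2].mean())
    p=sel(300,560,160,450,48,62);print('trayrim',len(p),rect(p[:,:2]),p[:,2].mean())
    p=sel(580,720,240,380,3.0,10);print('coaster',len(p),cv2.minEnclosingCircle(p[:,:2].astype(np.float32)),p.mean(0))
    p=sel(640,780,-60,90,78,95);print('cuprim',len(p),cv2.minEnclosingCircle(p[:,:2].astype(np.float32)) if len(p) else 0, p.mean(0))
    p=sel(500,800,-420,-300,195,225);print('handle',len(p),rect(p[:,:2]),p.mean(0))
    p=sel(480,800,-340,0,222,242);print('tubrim',len(p),rect(p[:,:2]),p[:,2].mean())
    p=sel(730,900,-320,-60,10,30);print('remote',len(p),rect(p[:,:2]))
    p=sel(400,520,-200,-40,15,45);print('mouse',len(p),rect(p[:,:2]))
    p=sel(300,560,160,450,-20,20);print('table z',np.median(p[:,2]))
E
python3 fit.py
```

```text
scene
cubetop 3320 (array([ 620.1, -270.9]), array([240.3, 232.1]), 79.47) 118.95527520937569
trayrim 984 (array([435.6, 300.7]), array([203.6, 222.3]), 6.3) 53.67512088136215
coaster 1002 ((653.7155151367188, 314.0244445800781), 84.47935485839844) [648.54878648 312.62720628   5.52366861]
cuprim 215 ((701.8834228515625, 28.672348022460938), 33.416839599609375) [702.20558585  28.44726218  83.14157537]
handle 442 (array([ 611.3, -330.7]), array([138.2,  58.5]), 1.2) [ 609.52628847 -334.9318541   212.86544507]
tubrim 1619 (array([ 619.6, -199.2]), array([199.6, 153.4]), 80.6) 230.04710576869755
remote 1899 (array([ 768.8, -204.4]), array([220. ,  92.7]), 76.8)
mouse 423 (array([ 461.9, -105.2]), array([70.1, 53.9]), 80.49)
table z 5.191592988096488
top
cubetop 3010 (array([ 614. , -270.6]), array([239.9, 240. ]), 79.25) 118.16530764986737
trayrim 938 (array([434.8, 300.4]), array([200.1, 221.2]), 5.88) 52.94975783514051
coaster 474 ((641.2550048828125, 317.8949890136719), 84.92860412597656) [645.96129319 311.39431397   4.80686658]
cuprim 112 ((700.6768798828125, 28.23331642150879), 32.95005798339844) [700.11549864  27.93311876  82.42420606]
handle 426 (array([ 606.3, -329.2]), array([ 59.9, 134. ]), 89.23) [ 600.71336312 -335.03873569  212.98980014]
tubrim 919 (array([ 619.5, -199.4]), array([198.9, 151.3]), 80.49) 230.21015529613973
remote 729 (array([ 794.5, -191.3]), array([179.4,  44.5]), 77.25)
mouse 646 (array([ 471.9, -130.4]), array([114.2,  91.3]), 80.0)
table z 2.309706308831437
```

```bash
cat > fit2.py <<'E'
from h import *
for n in("scene","top"):
    d=np.load(f'{n}0.npz');W=d['W'];px=d['px'].astype(int)
    sat=px.max(-1)-px.min(-1)
    m=(W[...,0]>580)&(W[...,0]<720)&(W[...,1]>240)&(W[...,1]<380)&(sat<45)
    p=W[m];print(n,'coaster',len(p),cv2.minEnclosingCircle(p[:,:2].astype(np.float32)),p.mean(0))
    # cube top, fitted with quantiles along cube axes
    for a,nm in((-10.7,'cube'),):
        a=np.radians(a);X=np.array([np.cos(a),np.sin(a)]);Y=np.array([-np.sin(a),np.cos(a)])
        m=(abs(W[...,2]-119)<5)&(W[...,0]>480)&(W[...,0]<780)&(W[...,1]>-430)&(W[...,1]<-100)
        p=W[m][:,:2];q=np.stack([p@X,p@Y],1)
        e=np.percentile(q,[0.3,99.7],0);c=e.mean(0);print('cube ext',e,'c',c[0]*X+c[1]*Y)
    a=np.radians(-9.5);X=np.array([np.cos(a),np.sin(a)]);Y=np.array([-np.sin(a),np.cos(a)])
    m=(W[...,2]>200)&(W[...,2]<225)&(W[...,0]>480)&(W[...,0]<780)&(W[...,1]>-420)&(W[...,1]<-300)&(sat<60)
    p=W[m];o=np.array([613.9,-232.8]);q=np.c_[(p[:,:2]-o)@X,(p[:,:2]-o)@Y,p[:,2]]
    b=q[(abs(q[:,0])<40)]; print('bar',len(b),np.percentile(b,[2,50,98],0).round(1)); print('all',np.percentile(q,[1,99],0).round(1))
    l=np.polyfit(b[:,0],b[:,1],1);print('bar slope',l)
E
python3 fit2.py
```

```text
scene coaster 936 ((648.6669921875, 311.634765625), 47.69232177734375) [649.44118917 310.77221718   5.48401417]
cube ext [[ 566.33603764 -270.30300859]
 [ 774.89389474  -31.47652418]] c [ 630.93965511 -272.77702632]
bar 177 [[ -37.9 -117.   208. ]
 [   2.1 -110.5  214.4]
 [  38.5 -106.9  217.3]]
all [[ -50.1 -117.   207.1]
 [  74.9  -63.6  217.6]]
bar slope [ 4.80602823e-03 -1.11069360e+02]
top coaster 796 ((647.0380859375, 312.4169921875), 47.598392486572266) [646.48046097 311.81685421   3.29376269]
cube ext [[ 534.06525833 -271.01627479]
 [ 772.76967289  -33.45915568]] c [ 613.79090187 -270.90853638]
bar 194 [[ -37.9 -120.3  208.1]
 [  -0.5 -112.6  213.7]
 [  39.2 -107.6  217.5]]
all [[ -55.9 -120.3  206.3]
 [  67.8  -58.   218.3]]
bar slope [ 9.90908193e-03 -1.13154679e+02]
```

>>> move_arm(deltas="0 0 -4 0 0 0; 0 0 -4 0 0 0; 0 0 0 0 0 0", grip=8.54)

```text
clock: 1.38
position: [237.0, -580.0, 315.7]
ee_rot: [-0.193, 0.981, -0.004, 0.001]
contact_force: [0.4, 0.2, -0.0]
gripper_width: 85.2
```

```bash
cat > go.py <<'E'
import sys
from h import *
# go.py x y z yawdeg(direction of tool y axis) -> tool-frame delta (cm) and turn (rad)
s=st();p=np.array(s['position']);r=R.from_quat(s['ee_rot'])
x,y,z,a=map(float,sys.argv[1:5]);a=np.radians(a)
Y=np.array([-0,0,0.]);Y=np.array([np.cos(a),np.sin(a),0]);Z=np.array([0,0,-1.]);X=np.cross(Y,Z)
T=R.from_matrix(np.c_[X,Y,Z])
print('pos',p.round(1),'yaw',np.degrees(np.arctan2(*r.as_matrix()[[1,0],1])).round(2))
print('delta cm, cur frame',(r.inv().apply(np.array([x,y,z])-p)/10).round(2),'in target frame',(T.inv().apply(np.array([x,y,z])-p)/10).round(2),'turn',(r.inv()*T).as_rotvec().round(3))
print('F',np.round(s['contact_force'],1),'w',round(float(s['gripper_width']),1),'t',s['clock'],'j',np.round(s['joints'],2))
E
python3 go.py 701.3 28.4 315 112.3
```

```text
pos [ 237.  -580.   315.7] yaw 112.23
delta cm, cur frame [-66.    38.75  -0.2 ] in target frame [-66.04  38.68   0.07] turn [-0.008  0.001 -0.001]
F [ 0.4  0.2 -0. ] w 85.2 t 1.375 j [-0.92  0.34  0.15  0.   -1.37 -0.26]
```

>>> move_arm(deltas="-2 1.17 0 0 0 0; -4 2.35 0 0 0 0; -4 2.35 0 0 0 0; -4 2.35 0 0 0 0; -4 2.35 0 0 0 0; -4 2.35 0 0 0 0; -4 2.35 0 0 0 0; -4 2.35 0 0 0 0; -4 2.35 0 0 0 0; -4 2.35 0 0 0 0; -4 2.35 0 0 0 0; -4 2.35 0 0 0 0")

```text
clock: 2.88
position: [560.4, -153.0, 310.5]
ee_rot: [-0.193, 0.981, 0.0, -0.001]
contact_force: [-0.5, -0.6, 0.5]
gripper_width: 85.5
```

>>> move_arm(deltas="-4 2.35 0 0 0 0; -4 2.35 1 0 0 0; -4 2.35 2 0 0 0; -4 2.35 3 0 0 0; -4 2.35 4 0 0 0; 0 0 4 0 0 0; 0 0 2 0 0 0; 0 0 0 0 0 0")

```text
clock: 3.88
position: [699.1, 29.8, 148.0]
ee_rot: [-0.193, 0.981, 0.0, -0.003]
contact_force: [-0.7, 0.1, 0.1]
gripper_width: 85.0
```

```bash
python3 go.py 701.3 28.4 45 112.3
```

```text
pos [699.1  29.8 148. ] yaw 112.22
delta cm, cur frame [-0.21 -0.23 10.29] in target frame [-0.15 -0.21 10.3 ] turn [ 0.001 -0.006 -0.001]
F [-0.7  0.1  0.1] w 85.0 t 3.875 j [ 0.27  0.57  0.11 -0.   -1.11 -1.46]
```

>>> move_arm(deltas="-0.1 -0.1 3 0 0 0; -0.05 -0.1 3 0 0 0; 0 0 3 0 0 0; 0 0 1.5 0 0 0; 0 0 0 0 0 0")

```text
clock: 4.5
position: [702.8, 28.4, 46.1]
ee_rot: [-0.193, 0.981, -0.0, -0.0]
contact_force: [1.1, 0.6, -1.0]
gripper_width: 85.1
```

>>> move_arm(deltas="0 0 0 0 0 0; 0 0 0 0 0 0; 0 0 0 0 0 0; 0 0 0 0 0 0; 0 0 0 0 0 0; 0 0 0 0 0 0", grip=5.5)

```text
clock: 5.25
position: [704.5, 29.1, 48.8]
ee_rot: [-0.193, 0.981, -0.0, 0.002]
contact_force: [0.6, 1.5, 6.1]
gripper_width: 64.2
```

```bash
python3 go.py 648 312 150 112.3
```

```text
pos [704.5  29.1  48.8] yaw 112.27
delta cm, cur frame [ -5.54  28.31 -10.13] in target frame [ -5.51  28.32 -10.12] turn [-0.001  0.004 -0.001]
F [0.6 1.5 6.1] w 64.2 t 5.25 j [ 0.27  0.67  0.01  0.   -0.91 -1.45]
```

>>> move_arm(deltas="0 0 -2 0 0 0; 0 0 -3 0 0 0; -0.5 2.8 -1 0 0 0; -0.7 3.5 0 0 0 0; -0.7 3.5 0 0 0 0; -0.7 3.5 0 0 0 0; -0.7 3.5 0 0 0 0; -0.7 3.5 0 0 0 0; -0.7 3.5 0 0 0 0; -0.7 3 0 0 0 0; -0.2 1.5 0 0 0 0; 0 0 0 0 0 0")

```text
clock: 6.75
position: [647.3, 312.2, 106.5]
ee_rot: [-0.193, 0.981, -0.0, -0.0]
contact_force: [0.1, -0.7, -0.6]
gripper_width: 63.9
```

```bash
python3 go.py 648 312 50 112.3; python3 - <<'E'
from h import *
im=eyes.get_image('scene');cv2.imwrite('pics/s1.png',im['pixels'])
W=pts(im);m=(im['pixels'].max(-1)<60)&(abs(W[...,0]-650)<80)&(abs(W[...,1]-310)<80);
p=W[m];print(len(p),np.nanpercentile(p,[2,50,98],0))
E
```

```text
pos [647.3 312.2 106.5] yaw 112.28
delta cm, cur frame [-0.06 -0.05  5.65] in target frame [-0.06 -0.05  5.65] turn [-0. -0. -0.]
F [ 0.1 -0.7 -0.6] w 63.9 t 6.75 j [ 0.67  0.64  0.11 -0.   -1.05 -1.86]
2665 [[619.46968567 251.71216962  70.56807635]
 [668.37794665 295.31407157 198.93558313]
 [684.28659963 365.72064032 352.89717706]]
```

View pics/s1.png

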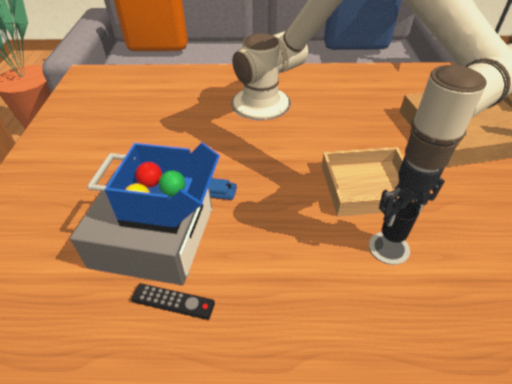

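The cup is held upright over the coaster at (390,248). I'll lower it now.

>>> move_arm(deltas="0 0 2 0 0 0; 0 0 2 0 0 0; 0 0 0.8 0 0 0; 0 0 0.4 0 0 0; 0 0 0.2 0 0 0; 0 0 0 0 0 0")

```text
clock: 7.55
position: [648.2, 311.5, 53.9]
ee_rot: [-0.193, 0.981, -0.0, 0.001]
contact_force: [-1.8, -2.4, 4.4]
gripper_width: 63.9
```

>>> move_arm(deltas="0 0 0 0 0 0; 0 0 0 0 0 0; 0 0 0 0 0 0; 0 0 -2 0 0 0; 0 0 -4 0 0 0; 0 0 -4 0 0 0; 0 0 -3 0 0 0; 0 0 0 0 0 0", grip=8.54)

```text
clock: 8.55
position: [649.5, 312.8, 187.9]
ee_rot: [-0.193, 0.981, 0.002, 0.004]
contact_force: [0.2, -0.0, 0.5]
gripper_width: 85.5
```

```bash
python3 go.py 424 405.5 150 96; python3 - <<'E'
from h import *
im=eyes.get_image('scene');cv2.imwrite('pics/s2.png',im['pixels'])
W=pts(im).reshape(-1,3)
m=(abs(W[:,0]-650)<60)&(abs(W[:,1]-310)<60)&(abs(W[:,2]-90)<8);p=W[m]
print(len(p),cv2.minEnclosingCircle(p[:,:2].astype(np.float32)),p[:,2].mean())
m=(abs(W[:,0]-250)<200)&(W[:,1]>430)&(W[:,1]<800)&(W[:,2]>30);p=W[m];print('box',np.percentile(p,[0.5,50,99.5],0),cv2.boxPoints(cv2.minAreaRect(p[:,:2].astype(np.float32))))
E
```

```text
pos [649.5 312.8 187.9] yaw 112.25
delta cm, cur frame [17.39 17.11  3.66] in target frame [21.46 11.58  3.79] turn [0.003 0.009 0.284]
F [ 0.2 -0.   0.5] w 85.5 t 8.55 j [ 0.67  0.57  0.21  0.   -1.2  -1.86]
241 ((646.0499877929688, 311.7839660644531), 34.15995407104492) 87.75037793213185
box [[ 58.55990893 485.07483813  30.80697656]
 [244.21614387 676.99502617  70.25624374]
 [350.26189589 793.86235301  73.94936047]] [[5.2200317e-02 7.7407025e+02]
 [6.2336197e+01 4.7872626e+02]
 [3.6123962e+02 5.4176093e+02]
 [2.9895563e+02 8.3710492e+02]]
```

View pics/s2.png

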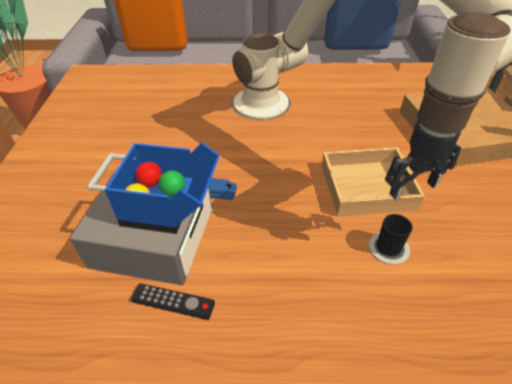

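The cup stands upright on the coaster at (394,238). Next is the tray's +y wall.

>>> move_arm(deltas="0 0 0 0 0 0.142; 0 0 0 0 0 0.142; 3 1.65 0 0 0 0; 3.1 1.65 0 0 0 0; 3.1 1.65 0 0 0 0; 3.1 1.65 0 0 0 0; 3.1 1.65 0 0 0 0; 3.1 1.65 1 0 0 0; 3 1.65 3 0 0 0; 0 0 4 0 0 0; 0 0 0 0 0 0")

```text
clock: 9.98
position: [419.9, 402.2, 98.9]
ee_rot: [-0.052, 0.999, -0.004, -0.003]
contact_force: [0.1, -0.5, 0.8]
gripper_width: 85.4
```

```bash
python3 go.py 424.1 405.9 22 96
```

```text
pos [419.9 402.2  98.9] yaw 95.96
delta cm, cur frame [-0.51  0.38  7.68] in target frame [-0.46  0.33  7.69] turn [-0.007 -0.006 -0.001]
F [ 0.1 -0.5  0.8] w 85.4 t 9.975 j [ 1.04  0.44 -0.27 -0.   -0.87 -2.51]
```

>>> move_arm(deltas="-0.3 0.2 3 0 0 0; -0.1 0.1 2.5 0 0 0; 0 0 1.7 0 0 0; 0 0 0 0 0 0")

```text
clock: 10.48
position: [425.7, 407.3, 29.8]
ee_rot: [-0.052, 0.999, -0.001, -0.0]
contact_force: [0.5, -0.0, 0.2]
gripper_width: 85.6
```

```bash
python3 go.py 424.1 405.9 22 96;  python3 - <<'E'
from h import *
im=eyes.get_image('wrist');cv2.imwrite('pics/w1.png',im['pixels'])
E
```

```text
pos [425.7 407.3  29.8] yaw 95.92
delta cm, cur frame [ 0.17 -0.12  0.78] in target frame [ 0.17 -0.12  0.78] turn [-0.002 -0.001 -0.001]
F [ 0.5 -0.   0.2] w 85.6 t 10.475 j [ 1.04  0.54 -0.31  0.   -0.72 -2.51]
```

View pics/w1.png

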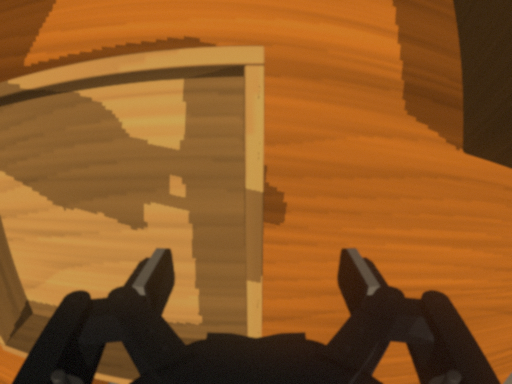

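The tray wall at column 255 is centred between the finger pads at columns 165 and 350, and parallel to them.

>>> move_arm(deltas="0 0 0.4 0 0 0; 0 0 0 0 0 0; 0 0 0 0 0 0; 0 0 0 0 0 0; 0 0 0 0 0 0; 0 0 0 0 0 0; 0 0 0 0 0 0; 0 0 0 0 0 0", grip=0)

```text
clock: 11.52
position: [425.6, 407.8, 26.7]
ee_rot: [-0.052, 0.999, -0.0, 0.0]
contact_force: [-0.9, -1.7, 5.2]
gripper_width: 7.0
```

```bash
python3 go.py 424.1 405.9 22 96
```

```text
pos [425.6 407.8  26.7] yaw 95.95
delta cm, cur frame [ 0.17 -0.17  0.47] in target frame [ 0.17 -0.17  0.47] turn [-0.     0.    -0.001]
F [-0.9 -1.7  5.2] w 7.0 t 11.525 j [ 1.04  0.54 -0.32  0.   -0.71 -2.51]
```

>>> move_arm(deltas="0 0 -1 0 0 0; 0 0 -2 0 0 0; 0 0 -3 0 0 0; 0 -2 0 0 0 0; 0 -4 0 0 0 0; 0 -4 0 0 0 0; 0 -4 0 0 0 0; 0 -2 0 0 0 0; 0 0 0 0 0 0.1; 0 0 0 0 0 0.1; 0 0 0 0 0 0.091; 0 0 0 0 0 0")

```text
clock: 13.02
position: [441.9, 248.2, 85.6]
ee_rot: [0.093, 0.996, -0.0, -0.0]
contact_force: [0.2, 0.4, -3.7]
gripper_width: 6.9
```

```bash
python3 go.py 691.2 122.9 86 79.3; python3 - <<'E'
from h import *
im=eyes.get_image('scene');cv2.imwrite('pics/s3.png',im['pixels'])
E
```

```text
pos [441.9 248.2  85.6] yaw 79.32
delta cm, cur frame [-26.83  -7.69  -0.05] in target frame [-26.83  -7.69  -0.04] turn [-0.    -0.001  0.   ]
F [ 0.2  0.4 -3.7] w 6.9 t 13.025 j [ 0.83  0.35 -0.47 -0.   -0.75 -2.59]
```

View pics/s3.png

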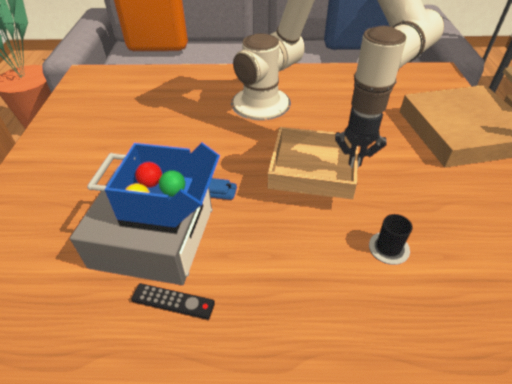

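The tray is held level, with clear space to the target.

>>> move_arm(deltas="-2 -0.6 0 0 0 0; -3.5 -1 0 0 0 0; -3.5 -1 0 0 0 0; -3.5 -1 0 0 0 0; -3.5 -1 0 0 0 0; -3.5 -1 0 0 0 0; -3.5 -1 0 0 0 0; -2.5 -0.7 0 0 0 0; -1.3 -0.4 0 0 0 0; 0 0 2 0 0 0; 0 0 1 0 0 0; 0 0 0 0 0 0")

```text
clock: 14.58
position: [689.9, 123.2, 55.0]
ee_rot: [0.093, 0.996, -0.001, -0.001]
contact_force: [-1.2, 0.4, -2.9]
gripper_width: 7.1
```

```bash
python3 go.py 691.2 122.9 27 79.3; python3 - <<'E'
from h import *
for n in('scene','top'):
    im=eyes.get_image(n);cv2.imwrite(f'pics/{n}4.png',im['pixels'])
    W=pts(im).reshape(-1,3);b=im['pixels'].reshape(-1,3).astype(int)
    m=(abs(W[:,0]-670)<140)&(abs(W[:,1]-30)<150)&(abs(W[:,2]-85)<18)&(b[:,2]>100);p=W[m]
    print(len(p),cv2.minAreaRect(p[:,:2].astype(np.float32)),np.percentile(p[:,2],[5,95]))
    A=np.c_[p[:,:2]-[670,19],np.ones(len(p))];print(np.linalg.lstsq(A,p[:,2],rcond=None)[0])
E
```

```text
pos [689.9 123.2  55. ] yaw 79.32
delta cm, cur frame [-0.14  0.    2.8 ] in target frame [-0.13 -0.    2.8 ] turn [-0.002 -0.003  0.   ]
F [-1.2  0.4 -2.9] w 7.1 t 14.575 j [ 0.41  0.66  0.01 -0.   -0.93 -2.16]
1726 ((670.7266845703125, 32.67493438720703), (247.55917358398438, 203.3834991455078), 79.32221221923828) [68.62446093 84.17393234]
[1.88528870e-03 1.19074467e-02 7.89798590e+01]
735 ((669.5838012695312, 19.27655792236328), (220.2828369140625, 201.24891662597656), 79.36736297607422) [78.1350997  85.28221237]
[-8.23034027e-04  6.08654657e-03  8.16596947e+01]
```

View pics/top4.png

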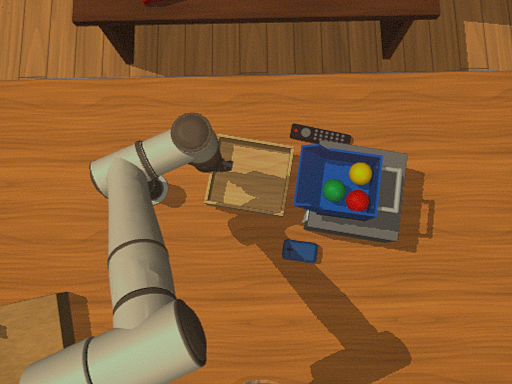

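Tray centre measures (670,19) at the cube's yaw, level. I'll lower it, shifting 7 mm toward the tub's midline.

>>> move_arm(deltas="0.7 0 1 0 0 0; 0 0 1 0 0 0; 0 0 0.6 0 0 0; 0 0 0.3 0 0 0; 0 0 0.2 0 0 0; 0 0 0 0 0 0")

```text
clock: 15.42
position: [684.2, 124.4, 26.7]
ee_rot: [0.093, 0.996, -0.0, 0.0]
contact_force: [-4.4, -0.7, 4.7]
gripper_width: 7.0
```

>>> move_arm(deltas="0 0 0 0 0 0; 0 0 0 0 0 0; 0 0 0 0 0 0; 0 0 -2 0 0 0; 0 0 -4 0 0 0; 0 0 -5 0 0 0; 0 0 -5 0 0 0; 0 0 -5 0 0 0; 0 0 -5 0 0 0; 0 0 -5 0 0 0; 0 0 0 0 0 0", grip=4)

```text
clock: 16.8
position: [685.7, 124.3, 343.5]
ee_rot: [0.093, 0.996, 0.002, 0.006]
contact_force: [0.4, 0.1, 0.2]
gripper_width: 40.0
```

```bash
python3 go.py 595.3 -344.8 370 80.5; python3 - <<'E'
from h import *
im=eyes.get_image('scene');cv2.imwrite('pics/s5.png',im['pixels'])
W=pts(im).reshape(-1,3);b=im['pixels'].reshape(-1,3).astype(int)
m=(abs(W[:,0]-670)<140)&(abs(W[:,1]-20)<130)&(abs(W[:,2]-55)<10)&(b[:,2]>100);p=W[m]
print(len(p),cv2.minAreaRect(p[:,:2].astype(np.float32)),np.percentile(p[:,2],[5,95]))
E
```

```text
pos [685.7 124.3 343.5] yaw 79.28
delta cm, cur frame [  0.12 -47.76  -2.93] in target frame [  1.18 -47.76  -2.65] turn [ 0.006  0.012 -0.021]
F [0.4 0.1 0.2] w 40.0 t 16.8 j [ 0.41  0.46  0.41  0.   -1.5  -2.17]
1460 ((662.7114868164062, 20.581649780273438), (220.1849822998047, 203.4459686279297), 79.15546417236328) [46.3724549  56.34841379]
```

View pics/s5.png

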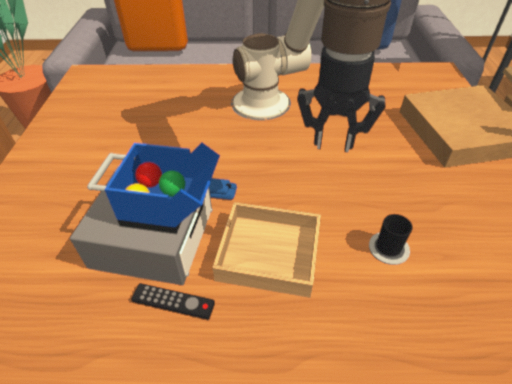

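The tray is flat at (663,21), aligned with the cube, and the cup is on the coaster. I'll go to the handle, passing over the tub at TCP height 343 mm.

>>> move_arm(deltas="0 0 0 0 0 -0.021; 0.1 -2.5 0 0 0 0; 0.1 -4 0 0 0 0; 0.1 -4 0 0 0 0; 0.1 -4 0 0 0 0; 0.1 -4 0 0 0 0; 0.1 -4 0 0 0 0; 0.1 -4 0 0 0 0; 0.1 -4 0 0 0 0; 0.1 -4 0 0 0 0; 0.1 -4 0 0 0 0; 0.1 -4 0 0 0 0", grip=3.2)

```text
clock: 18.35
position: [601.6, -294.9, 334.3]
ee_rot: [0.083, 0.997, 0.0, -0.001]
contact_force: [0.7, -0.5, -0.1]
gripper_width: 32.0
```

>>> move_arm(deltas="0.1 -3.5 0 0 0 0; 0 -1.7 0 0 0 0; 0 0 2 0 0 0; 0 0 3 0 0 0; 0 0 0 0 0 0")

```text
clock: 18.98
position: [592.0, -343.3, 282.0]
ee_rot: [0.083, 0.997, 0.001, -0.003]
contact_force: [0.5, -0.3, 0.8]
gripper_width: 31.8
```

```bash
python3 go.py 595.3 -344.8 193 80.5; python3 - <<'E'
from h import *
s=st();im=eyes.get_image('wrist');cv2.imwrite('pics/w2.png',im['pixels'])
print(im['tool_from_camera'],im['fx'],im['cx'],im['cy'])
u,v=np.meshgrid(np.arange(512),np.arange(384))
a=(u-im['cx'])/im['fx'];b=(v-im['cy'])/im['fy'];r=np.hypot(a,b);r[r==0]=1e-9
k=np.tan(r)/r;z=im['range_z']
P=np.stack([a*k*z,-b*k*z,-z,np.ones_like(z)],-1)@np.array(im['tool_from_camera']).T
P=P[...,:3];ok=(z>0)&(abs(P[...,0])<48)&(abs(P[...,1])<45)&(P[...,2]>20)
W=R.from_quat(s['ee_rot']).apply(P.reshape(-1,3))+s['position']
W=W.reshape(384,512,3)
m=ok&(W[...,2]>205)&(W[...,2]<226)
q=P[m];print(len(q));
if len(q):print('tool',np.percentile(q,[2,50,98],0).round(1),'world',np.percentile(W[m],[2,50,98],0).round(1),'slope',np.polyfit(q[:,0],q[:,1],1))
E
```

```text
pos [ 592.  -343.3  282. ] yaw 80.48
delta cm, cur frame [-0.41 -0.11  8.9 ] in target frame [-0.35 -0.09  8.9 ] turn [ 0.002 -0.007 -0.   ]
F [ 0.5 -0.3  0.8] w 31.8 t 18.975 j [-0.29  0.47  0.26 -0.   -1.37 -1.45]
[[-1.84724765e-04  9.53431886e-01  3.01608363e-01  7.76212654e+01]
 [ 9.99999575e-01 -9.61514762e-05  9.16415468e-04 -4.93443308e-02]
 [ 9.02739818e-04  3.01608404e-01 -9.53431463e-01 -1.41947248e+02]
 [ 0.00000000e+00  0.00000000e+00  0.00000000e+00  1.00000000e+00]] 297.3186396354542 255.6761824036811 196.62832603587972
2749
tool [[-47.4  -8.9  64.8]
 [ 15.   -0.7  67. ]
 [ 47.6  40.6  72.1]] world [[ 545.8 -356.4  210. ]
 [ 576.4 -342.7  215.1]
 [ 639.3 -295.8  217.1]] slope [0.17387118 1.42324171]
```

View pics/w2.png

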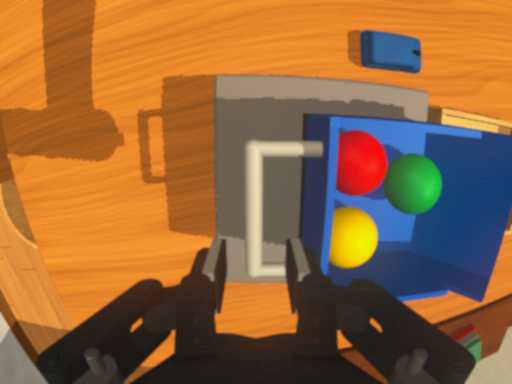

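```bash
python3 - <<'E'
from h import *
s=st();im=eyes.get_image('wrist')
u,v=np.meshgrid(np.arange(512),np.arange(384))
a=(u-im['cx'])/im['fx'];b=(v-im['cy'])/im['fy'];r=np.hypot(a,b);r[r==0]=1e-9
k=np.tan(r)/r;z=im['range_z']
P=np.stack([a*k*z,-b*k*z,-z,np.ones_like(z)],-1)@np.array(im['tool_from_camera']).T
P=P[...,:3];print(s['position'])
for lo in range(-90,100,20):
    m=(z>0)&(P[...,0]>lo)&(P[...,0]<lo+20)&(abs(P[...,1])<70)&(P[...,2]>55)&(P[...,2]<80)
    q=P[m]; 
    if len(q):print(lo,len(q),np.percentile(q[:,1],[2,50,98]).round(1),np.percentile(q[:,2],[2,50]).round(1))
E
```

```text
[ 592.94882284 -343.86068336  284.34067138]
-90 11 [67.7 68.9 69.7] [72.2 75.9]
-70 212 [-7.5  8.3 23.2] [67.7 69.2]
-50 620 [-8.1  3.2 48.7] [58.8 69.8]
-30 584 [-8.7  0.8 48.7] [57.  68.9]
-10 632 [-8.4  0.8 48.5] [56.4 69.1]
10 674 [-8.2  0.7 48.5] [56.2 68.8]
30 1264 [-8.1 15.  48.6] [57.3 69.4]
50 656 [-5.7 31.1 48.6] [56.6 70.6]
70 62 [47.8 48.4 67.9] [56.5 63.5]
```

The wrist view shows the bar at column 253, centred between the fingers, with 48 mm to the back wall. I'll descend and grip it.

>>> move_arm(deltas="-0.2 -0.1 2 0 0 0; 0 0 3 0 0 0; 0 0 2.5 0 0 0; 0 0 1.2 0 0 0; 0 0 0.4 0 0 0; 0 0 0 0 0 0")

```text
clock: 19.82
position: [595.9, -345.6, 195.5]
ee_rot: [0.083, 0.997, -0.0, 0.001]
contact_force: [-0.4, -0.5, -0.2]
gripper_width: 31.6
```

```bash
python3 go.py 595.3 -344.8 191 80.5; python3 - <<'E'
from h import *
im=eyes.get_image('wrist');cv2.imwrite('pics/w3.png',im['pixels'])
E
```

```text
pos [ 595.9 -345.6  195.5] yaw 80.5
delta cm, cur frame [0.07 0.07 0.45] in target frame [0.07 0.06 0.45] turn [-0.001  0.002 -0.   ]
F [-0.4 -0.5 -0.2] w 31.6 t 19.825 j [-0.29  0.52  0.13  0.   -1.18 -1.45]
```

View pics/w3.png

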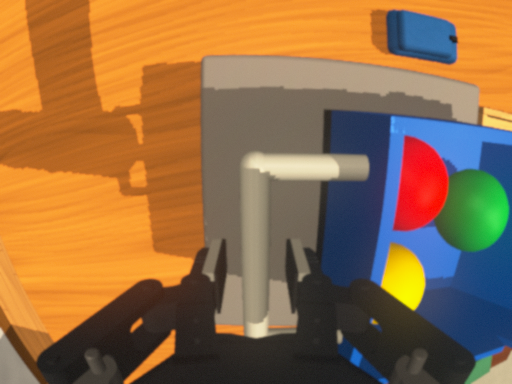

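The bar at column 257 sits between the pads. I'll go 4 mm lower and close.

>>> move_arm(deltas="0 0 0.4 0 0 0; 0 0 0 0 0 0; 0 0 0 0 0 0; 0 0 0 0 0 0; 0 0 0 0 0 0; 0 0 0 0 0 0", grip=0)

```text
clock: 20.62
position: [595.9, -345.8, 191.6]
ee_rot: [0.083, 0.997, -0.001, 0.001]
contact_force: [1.0, -1.0, 6.0]
gripper_width: 11.8
```

```bash
python3 go.py 595.3 -344.8 191 80.5; python3 - <<'E'
import numpy as np
# bar about the edge: (-180,90)
f=lambda t:np.array([-180*np.cos(t)+90*np.sin(t),90*np.cos(t)+180*np.sin(t)])
for n,ts in(('up',list(range(0,41,5))+list(range(43,68,2))),):
    for a,b in zip(ts[:-1],ts[1:]):
        d=f(np.radians(b))-f(np.radians(a));print(a,b,'y',round(d[0]/10,2),'z',round(-d[1]/10,2))
for t in(55,60,64,67,69): print(t,f(np.radians(t)).round(1))
E
```

```text
pos [ 595.9 -345.8  191.6] yaw 80.5
delta cm, cur frame [0.08 0.09 0.06] in target frame [0.08 0.09 0.06] turn [-0.001  0.002  0.   ]
F [ 1. -1.  6.] w 11.8 t 20.625 j [-0.29  0.52  0.12  0.   -1.17 -1.45]
0 5 y 0.85 z -1.53
5 10 y 0.98 z -1.45
10 15 y 1.11 z -1.36
15 20 y 1.22 z -1.26
20 25 y 1.33 z -1.15
25 30 y 1.42 z -1.03
30 35 y 1.51 z -0.9
35 40 y 1.58 z -0.77
40 43 y 0.98 z -0.39
43 45 y 0.66 z -0.23
45 47 y 0.67 z -0.21
47 49 y 0.68 z -0.19
49 51 y 0.68 z -0.16
51 53 y 0.69 z -0.14
53 55 y 0.69 z -0.12
55 57 y 0.7 z -0.09
57 59 y 0.7 z -0.07
59 61 y 0.7 z -0.04
61 63 y 0.7 z -0.02
63 65 y 0.7 z 0.01
65 67 y 0.7 z 0.03
55 [-29.5 199.1]
60 [-12.1 200.9]
64 [  2.  201.2]
67 [ 12.5 200.9]
69 [ 19.5 200.3]
```

>>> move_arm(deltas="0 0.42 -0.77 0 0 0; 0 0.43 -0.76 0 0 0; 0 0.48 -0.73 0 0 0; 0 0.5 -0.72 0 0 0; 0 0 0 0 0 0")

```text
clock: 21.25
position: [597.2, -328.0, 219.0]
ee_rot: [0.083, 0.997, -0.0, -0.002]
contact_force: [-0.9, -5.7, -1.4]
gripper_width: 12.4
```

```bash
cat > tub.py <<'E'
from h import *
import sys
s=st();print(np.round(s['position'],1),'F',np.round(s['contact_force'],1),'T',np.round(s['wrist_torque'],2),'w',round(float(s['gripper_width']),1),s['clock'])
im=eyes.get_image('scene');cv2.imwrite(f'pics/{sys.argv[1]}.png',im['pixels'])
E
python3 tub.py t1; python3 go.py 595.3 -344.8 191 80.5
```

```text
[ 597.2 -328.   219. ] F [-0.9 -5.7 -1.4] T [-1.82  0.36 -0.08] w 12.4 21.25
pos [ 597.2 -328.1  218.8] yaw 80.42
delta cm, cur frame [-0.1  -1.68  2.78] in target frame [-0.09 -1.68  2.78] turn [-0.001 -0.003 -0.001]
F [-0.4 -6.2 -2. ] w 11.7 t 21.3 j [-0.27  0.49  0.15  0.   -1.23 -1.47]
```

View pics/t1.png

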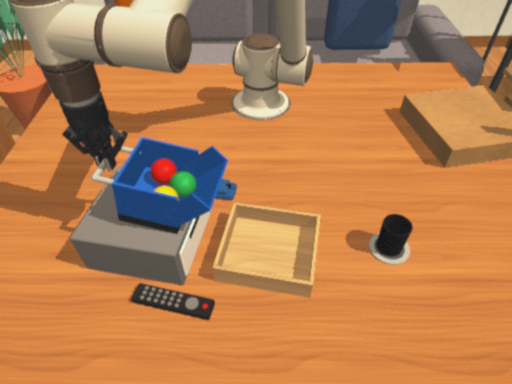

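>>> move_arm(deltas="0 0.55 -0.69 0 0 0; 0 0.56 -0.67 0 0 0; 0 0.6 -0.64 0 0 0; 0 0.62 -0.62 0 0 0; 0 0 0 0 0 0")

```text
clock: 21.92
position: [601.3, -305.4, 246.4]
ee_rot: [0.083, 0.997, -0.001, -0.001]
contact_force: [-1.9, -6.4, 1.4]
gripper_width: 11.9
```

```bash
cat > tub.py <<'E'
from h import *
import sys
s=st();print(np.round(s['position'],1),'F',np.round(s['contact_force'],1),'T',np.round(s['wrist_torque'],2),'w',round(float(s['gripper_width']),1),s['clock'])
im=eyes.get_image('scene');cv2.imwrite(f'pics/{sys.argv[1]}.png',im['pixels'])
# blue tub points -> +x side wall plane (tub x=+75): profile in tub y,z
W=pts(im).reshape(-1,3);b=im['pixels'].reshape(-1,3).astype(int)
a=np.radians(-9.5);X=np.array([np.cos(a),np.sin(a)]);Y=np.array([-np.sin(a),np.cos(a)]);o=np.array([613.9,-232.8])
q=np.c_[(W[:,:2]-o)@X,(W[:,:2]-o)@Y,W[:,2]]
def prof(q,m): 
    p=q[m&(abs(q[:,0]-75)<6)]; return p
m=(b[:,0]>b[:,2]+40)&(q[:,2]>90)&(q[:,1]>-150)&(q[:,1]<260)
p=prof(q,m);print('sidewall',len(p))
if len(p):
    pk=cv2.convexHull(p[:,1:].astype(np.float32)).reshape(-1,2);pk=cv2.approxPolyDP(pk.reshape(-1,1,2),5,True).reshape(-1,2);print(pk.round(0).tolist())
d=(b.max(1)<70)&(abs(q[:,0]-75)<6)&(q[:,2]>112)&(abs(q[:,1])<110)
p=q[d];print('base',len(p)); 
if len(p): print(cv2.minAreaRect(p[:,1:].astype(np.float32)), cv2.boxPoints(cv2.minAreaRect(p[:,1:].astype(np.float32))).round(0).tolist())
E
python3 tub.py t2
```

```text
[ 601.3 -305.4  246.4] F [-1.9 -6.4  1.4] T [-1.9  0.6 -0.1] w 11.9 21.925
sidewall 2593
[[164.0, 200.0], [139.0, 240.0], [-17.0, 269.0], [-45.0, 185.0], [72.0, 145.0]]
base 363
((9.979801177978516, 151.84841918945312), (24.620525360107422, 128.687744140625), 71.49057006835938) [[-55.0, 161.0], [67.0, 120.0], [75.0, 143.0], [-47.0, 184.0]]
```

View pics/t2.png

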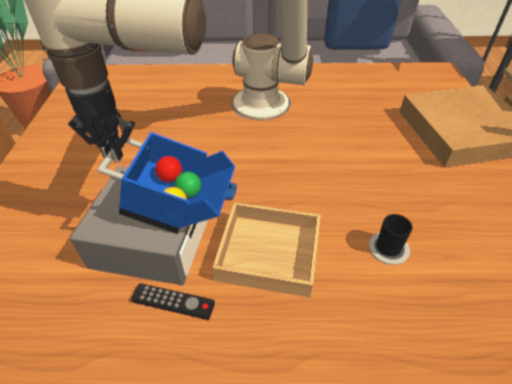

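At about 18.5° the pivot edge reads y=67 mm, z=120 mm, so it hasn't slid. I'll continue.

>>> move_arm(deltas="0 0.66 -0.58 0 0 0; 0 0.67 -0.57 0 0 0; 0 0.71 -0.52 0 0 0; 0 0.71 -0.51 0 0 0; 0 0.75 -0.46 0 0 0; 0 0.76 -0.44 0 0 0; 0 0.79 -0.39 0 0 0; 0 0.79 -0.38 0 0 0; 0 0 0 0 0 0")

```text
clock: 23.1
position: [611.4, -249.2, 287.7]
ee_rot: [0.083, 0.997, -0.003, 0.001]
contact_force: [-3.4, -7.5, 7.0]
gripper_width: 11.9
```

```bash
python3 tub.py t3
```

```text
[ 611.4 -249.2  287.7] F [-3.4 -7.5  7. ] T [-2.76  0.87 -0.08] w 11.9 23.1
sidewall 2647
[[186.0, 165.0], [177.0, 210.0], [40.0, 290.0], [-18.0, 220.0], [83.0, 139.0]]
base 384
((24.188026428222656, 169.3945770263672), (23.81155014038086, 128.80038452148438), 51.78128433227539) [[-34.0, 200.0], [67.0, 120.0], [82.0, 139.0], [-19.0, 219.0]]
```

View pics/t3.png

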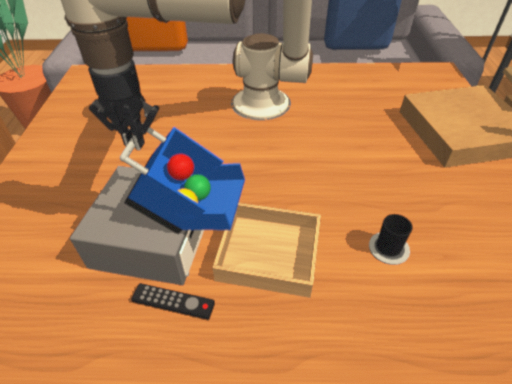

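>>> move_arm(deltas="0 0.49 -0.19 0 0 0; 0 0.49 -0.18 0 0 0; 0 0.5 -0.16 0 0 0; 0 0.5 -0.15 0 0 0; 0 0.51 -0.14 0 0 0; 0 0.51 -0.13 0 0 0; 0 0.51 -0.12 0 0 0; 0 0.34 -0.07 0 0 0; 0 0.34 -0.07 0 0 0; 0 0.34 -0.06 0 0 0; 0 0 0 0 0 0")

```text
clock: 24.52
position: [619.4, -204.0, 302.3]
ee_rot: [0.083, 0.997, -0.002, 0.002]
contact_force: [-3.3, -4.1, 12.8]
gripper_width: 11.7
```

```bash
python3 tub.py t4
```

```text
[ 619.4 -204.   302.3] F [-3.3 -4.1 12.8] T [-1.48  1.04 -0.03] w 11.7 24.525
sidewall 2647
[[191.0, 136.0], [192.0, 181.0], [81.0, 293.0], [8.0, 237.0], [89.0, 134.0]]
base 401
((37.21446228027344, 178.72003173828125), (24.106731414794922, 129.0595703125), 37.784202575683594) [[-12.0, 222.0], [67.0, 120.0], [86.0, 135.0], [7.0, 237.0]]
```

View pics/t4.png

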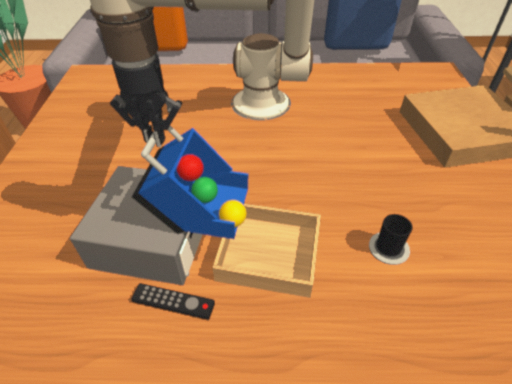

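Tilt is 52° and the edge hasn't moved. The yellow ball is rolling out at (233,212). I'll continue slowly.

>>> move_arm(deltas="0 0 -0.1 0 0 0; 0 0 -0.1 0 0 0; 0 0 0 0 0 0; 0 0.25 -0.06 0 0 0; 0 0.25 -0.06 0 0 0; 0 0.25 -0.04 0 0 0; 0 0.25 -0.04 0 0 0; 0 0.25 -0.03 0 0 0")

```text
clock: 25.58
position: [621.4, -190.7, 304.1]
ee_rot: [0.083, 0.997, -0.001, 0.001]
contact_force: [-1.4, -2.6, 6.5]
gripper_width: 11.9
```

```bash
python3 tub.py t5
```

```text
[ 621.4 -190.7  304.1] F [-1.4 -2.6  6.5] T [-1.14  0.53 -0.01] w 11.9 25.575
sidewall 2643
[[191.0, 130.0], [198.0, 172.0], [92.0, 292.0], [15.0, 240.0], [86.0, 131.0], [177.0, 124.0]]
base 411
((41.364662170410156, 179.69064331054688), (23.38251495361328, 131.27784729003906), 33.703399658203125) [[-5.0, 228.0], [68.0, 119.0], [88.0, 132.0], [15.0, 241.0]]
```

View pics/t5.png

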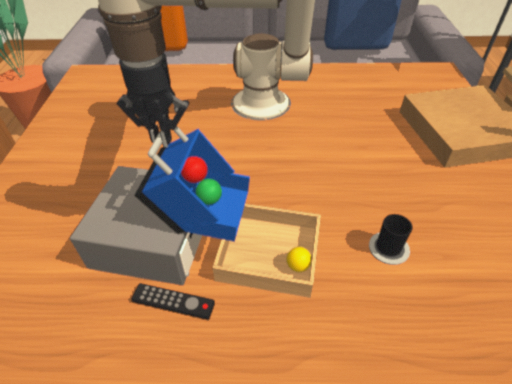

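Yellow is in the tray at (299,259). Red and green are still in the tub, now at 56°.

>>> move_arm(deltas="0 0.25 -0.03 0 0 0; 0 0.25 -0.02 0 0 0; 0 0.25 -0.02 0 0 0; 0 0.25 -0.02 0 0 0; 0 0 0 0 0 0; 0 0 0 0 0 0; 0 0.25 -0.01 0 0 0; 0 0.25 -0.01 0 0 0; 0 0 0 0 0 0; 0 0 0 0 0 0")

```text
clock: 26.88
position: [624.0, -175.3, 305.0]
ee_rot: [0.083, 0.997, -0.001, 0.001]
contact_force: [-0.8, -1.5, 7.2]
gripper_width: 11.6
```

```bash
python3 tub.py t6
```

```text
[ 624.  -175.3  305. ] F [-0.8 -1.5  7.2] T [-0.78  0.37 -0.03] w 11.6 26.875
sidewall 2615
[[190.0, 118.0], [201.0, 163.0], [105.0, 289.0], [23.0, 242.0], [87.0, 133.0]]
base 423
((46.018436431884766, 182.1998291015625), (24.145431518554688, 129.0062255859375), 29.069337844848633) [[4.0, 233.0], [67.0, 120.0], [88.0, 132.0], [25.0, 244.0]]
```

View pics/t6.png

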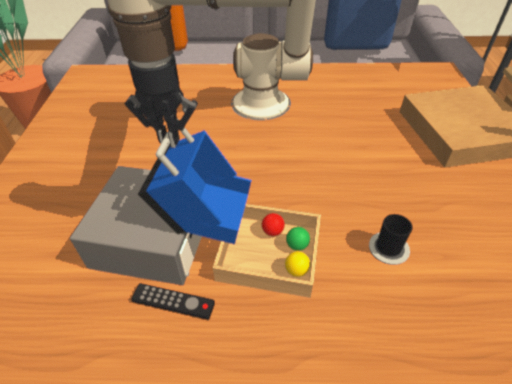

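All three balls are in the tray: red (273,224), green (298,238), yellow (297,263). The tub is at 61° and empty, with its edge in place, so I'll rock it back along the same arc.

>>> move_arm(deltas="0 -0.4 0.03 0 0 0; 0 -0.69 0.07 0 0 0; 0 -0.69 0.1 0 0 0; 0 -0.69 0.12 0 0 0; 0 -0.7 0.15 0 0 0; 0 -0.6 0.13 0 0 0; 0 -0.51 0.12 0 0 0; 0 -0.51 0.13 0 0 0; 0 -0.51 0.14 0 0 0; 0 -0.5 0.15 0 0 0; 0 -0.5 0.16 0 0 0; 0 -0.98 0.37 0 0 0")

```text
clock: 28.42
position: [612.1, -246.3, 286.2]
ee_rot: [0.083, 0.997, 0.001, 0.0]
contact_force: [2.6, 0.9, -1.7]
gripper_width: 11.8
```

```bash
python3 tub.py t7
```

```text
[ 612.1 -246.3  286.2] F [ 2.6  0.9 -1.7] T [ 0.5  -0.29 -0.07] w 11.8 28.425
sidewall 2658
[[187.0, 165.0], [177.0, 206.0], [42.0, 290.0], [-15.0, 223.0], [83.0, 138.0]]
base 387
((25.226661682128906, 171.05349731445312), (23.9536075592041, 128.68896484375), 49.4703369140625) [[-31.0, 204.0], [66.0, 120.0], [82.0, 138.0], [-16.0, 222.0]]
```

>>> move_arm(deltas="0 -0.79 0.39 0 0 0; 0 -0.79 0.41 0 0 0; 0 -0.76 0.45 0 0 0; 0 -0.75 0.47 0 0 0; 0 -0.71 0.51 0 0 0; 0 -0.71 0.53 0 0 0; 0 -0.67 0.58 0 0 0; 0 -0.66 0.59 0 0 0; 0 -0.62 0.62 0 0 0; 0 -0.6 0.64 0 0 0; 0 0 0 0 0 0")

```text
clock: 29.85
position: [599.9, -316.9, 233.2]
ee_rot: [0.083, 0.997, 0.0, -0.001]
contact_force: [1.5, -2.0, -0.5]
gripper_width: 11.8
```

```bash
python3 tub.py t8
```

```text
[ 599.9 -316.9  233.2] F [ 1.5 -2.  -0.5] T [-0.36 -0.32  0.05] w 11.8 29.85
sidewall 2580
[[158.0, 207.0], [131.0, 244.0], [-30.0, 263.0], [-51.0, 177.0], [73.0, 143.0]]
base 354
((7.6720428466796875, 146.574462890625), (23.141094207763672, 129.88241577148438), 76.51224517822266) [[-58.0, 150.0], [68.0, 120.0], [74.0, 143.0], [-53.0, 173.0]]
```

>>> move_arm(deltas="0 -0.56 0.67 0 0 0; 0 -0.55 0.69 0 0 0; 0 -0.5 0.72 0 0 0; 0 -0.48 0.73 0 0 0; 0 -0.3 0.5 0 0 0; 0 -0.2 0.35 0 0 0; 0 -0.15 0.3 0 0 0; 0 0 0 0 0 0")

```text
clock: 30.9
position: [595.5, -343.3, 194.5]
ee_rot: [0.083, 0.997, 0.0, -0.0]
contact_force: [0.7, -1.0, -1.8]
gripper_width: 11.7
```

```bash
python3 tub.py t9
```

```text
[ 595.5 -343.3  194.5] F [ 0.7 -1.  -1.8] T [-0.11 -0.1  -0.04] w 11.7 30.9
sidewall 2512
[[134.0, 227.0], [100.0, 257.0], [-60.0, 235.0], [-59.0, 143.0], [67.0, 146.0]]
base 318
((3.0049972534179688, 133.10751342773438), (130.05982971191406, 21.52127456665039), 0.8519535064697266) [[-62.0, 143.0], [-62.0, 121.0], [68.0, 123.0], [68.0, 145.0]]
```

>>> move_arm(deltas="0 -0.08 0.15 0 0 0; 0 -0.05 0.15 0 0 0; 0 0 0.1 0 0 0; 0 0 0 0 0 0; 0 0 0 0 0 0")

```text
clock: 31.58
position: [595.6, -343.6, 194.2]
ee_rot: [0.082, 0.997, -0.0, 0.001]
contact_force: [-4.4, 6.8, 9.5]
gripper_width: 11.6
```

```bash
python3 tub.py t10
```

```text
[ 595.6 -343.6  194.2] F [-4.4  6.8  9.5] T [ 1.83  0.87 -0.05] w 11.6 31.575
sidewall 2501
[[134.0, 228.0], [98.0, 257.0], [-62.0, 234.0], [-60.0, 147.0], [67.0, 145.0]]
base 322
((3.2589149475097656, 132.75164794921875), (130.24009704589844, 21.683773040771484), 0.8489851355552673) [[-62.0, 143.0], [-62.0, 121.0], [69.0, 123.0], [68.0, 145.0]]
```

The tub is seated and contact force is building. I'll ease back, release gently and lift straight up.

>>> move_arm(deltas="0 0.1 -0.2 0 0 0; 0 0 0 0 0 0")

```text
clock: 31.88
position: [595.6, -343.5, 194.2]
ee_rot: [0.083, 0.997, -0.0, 0.0]
contact_force: [-3.5, 2.0, 6.7]
gripper_width: 12.0
```

>>> move_arm(deltas="0 0 0 0 0 0; 0 0 0 0 0 0; 0 0 0 0 0 0; 0 0 0 0 0 0", grip=3.2)

```text
clock: 32.38
position: [595.6, -343.7, 192.3]
ee_rot: [0.083, 0.997, 0.0, -0.0]
contact_force: [-0.2, -0.3, -0.7]
gripper_width: 31.8
```

```bash
python3 tub.py t11
```

```text
[ 595.6 -343.7  192.3] F [-0.2 -0.3 -0.7] T [ 0.04 -0.04  0.03] w 31.8 32.375
sidewall 2510
[[135.0, 226.0], [97.0, 257.0], [-60.0, 236.0], [-59.0, 144.0], [70.0, 147.0]]
base 322
((3.3951873779296875, 132.94686889648438), (22.730478286743164, 129.4805908203125), 89.5119857788086) [[-61.0, 122.0], [68.0, 121.0], [68.0, 144.0], [-61.0, 145.0]]
```

View pics/t11.png

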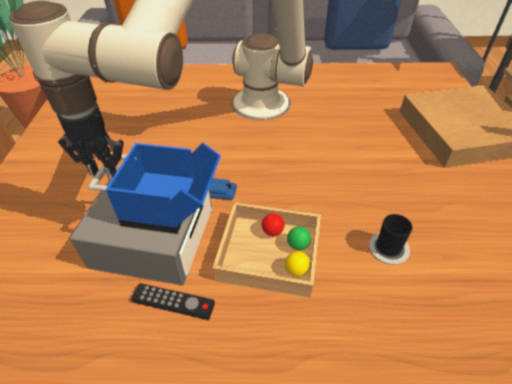

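>>> move_arm(deltas="0 0 -1 0 0 0; 0 0 -2 0 0 0; 0 0 -3 0 0 0; 0 0 -4 0 0 0; 0 0 -4 0 0 0; 0 -2 -2 0 0 0; 0 -4 0 0 0 0; 0 -4 0 0 0 0; 0 0 0 0 0 0; 0 0 0 0 0 0; 0 0 0 0 0 0; 0 0 0 0 0 0")

```text
clock: 33.92
position: [579.4, -441.3, 353.3]
ee_rot: [0.082, 0.997, -0.0, 0.0]
contact_force: [-0.4, -0.7, -0.7]
gripper_width: 32.1
```

```bash
python3 tub.py t12; python3 - <<'E'
from h import *
im=eyes.get_image('top');cv2.imwrite('pics/top9.png',im['pixels']);np.savez('top0.npz',W=pts(im),px=im['pixels'])
im=eyes.get_image('scene');np.savez('scene0.npz',W=pts(im),px=im['pixels'])
E
python3 fit.py | grep -E "scene|top|tubrim|remote|mouse|handle"
```

```text
[ 579.4 -441.3  353.3] F [-0.4 -0.7 -0.7] T [ 0.03  0.02 -0.02] w 32.1 33.925
sidewall 2491
[[135.0, 226.0], [97.0, 257.0], [-62.0, 234.0], [-62.0, 149.0], [-47.0, 143.0], [67.0, 147.0]]
base 327
((3.4266891479492188, 132.44549560546875), (22.204519271850586, 129.97122192382812), 89.95907592773438) [[-62.0, 121.0], [68.0, 121.0], [68.0, 144.0], [-62.0, 144.0]]
scene
cubetop 3362 (array([ 618.3, -271. ]), array([241.5, 235.2]), 79.48) 119.03485884065665
handle 431 (array([ 610.8, -329.3]), array([136.4,  57.5]), 0.33) [ 607.69520766 -333.50853219  212.95911779]
tubrim 1626 (array([ 618.9, -196.7]), array([198.9, 155.2]), 80.38) 230.0079669556331
remote 1984 (array([ 773.5, -189.4]), array([244.8,  98.2]), 79.78)
mouse 405 (array([ 462.2, -104.6]), array([67.6, 54.9]), 81.64)
top
cubetop 2242 (array([ 613.7, -270.5]), array([238.9, 240.2]), 79.16) 118.15833994863142
handle 153 (array([ 607.9, -328.4]), array([ 56.7, 126.1]), 89.96) [ 631.85479692 -331.82180003  212.90081083]
tubrim 918 (array([ 619.7, -197. ]), array([198.7, 151.3]), 80.52) 230.18501486230826
remote 755 (array([ 794.2, -165.4]), array([ 93.8, 225.6]), 10.33)
mouse 655 (array([ 472.7, -130.3]), array([115.4,  89.9]), 80.82)fit.py:10: RuntimeWarning: Mean of empty slice.
  p=sel(300,560,160,450,48,62);print('trayrim',len(p),rect(p[:,:2]),p[:,2].mean())
  ret = ret.dtype.type(ret / rcount)
fit.py:12: RuntimeWarning: Mean of empty slice.
  p=sel(640,780,-60,90,78,95);print('cuprim',len(p),cv2.minEnclosingCircle(p[:,:2].astype(np.float32)) if len(p) else 0, p.mean(0))
  ret = um.true_divide(
```

View pics/top9.png

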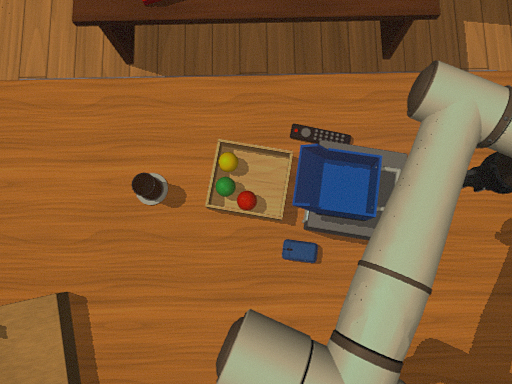

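The top view confirms the end state. The three balls are in the tray at about (235,180), the tub is flat on the cube, the cup is on the coaster, and the remote (320,134) and mouse (299,251) are where they started. I'm handing in.

```bash
python3 -c "
from bench import arm;print(arm.job_done())"
```

```text
the job is handed in; nothing more can be done
None
```

The job is done and handed in at about 34 s of the 72 s allowed; no verdict came back.

- **Cup and tray:** I stood the dice cup on the steel coaster, then set the tray flat in front of the cube. Its centre measured (663, 21) mm, about 7 mm from the catch point because I shifted it toward the tub's midline. Its sides are parallel to the cube's.
- **Rocking the tub:** I rocked it by the bar handle to about 61°. All three balls had rolled into the tray by then, so I did not go on to the suggested 65–70°. I then rocked it back and released it.
- **Last checks:** The tub stands flat on the cube, about 2 mm further forward than at the start. The balls are in the tray, the cup is upright on the coaster, and the gripper touches nothing (force under 1.1 N).
- **Disagreement:** My final fit for the remote came out oversized (226 x 94 mm in the top view, 245 x 98 mm in the scene view), probably because it took in points from other things nearby. I therefore judged the remote by eye, and it is at the same pixels as at the start. The mouse fit changed by under 3 mm.

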